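# Lift the hot furnace lid onto its cooling ring

### The job

The small pot furnace is hot and must be opened. Take the lid lifter out of its stand, hook the lid by its loop, lift it off level and set it down gently on the cooling ring of the support stand, plug fully down in the ring so that it lies flat, then hang the lifter back in the slot of its stand. The ring was clamped by hand, so feel for its height and its middle without pressing hard; keep the gripper itself off the hot lid and furnace, and leave the other things where they are.

Things in the scene. Friction and masses are not known exactly. Their poses are not given: they have to be found in the camera images.
- furnace: Round grey pot furnace, 158 mm across, 100 mm high, fixed; origin under its centre, z up. A control pod 76 mm wide, 72 mm high juts out to 120 mm from the centre on its -x side. The white collar on top has a mouth of 73 mm bore, its rim at z = 100 mm, on which the lid's flange rests.
- lid: HOT round lid, loose, 0.29 to 0.43 kg: flange 105 mm across, 12 mm thick, steel top; below it a white plug 70 mm across, 10 mm deep, tapering to 68 mm and chamfered, that drops into the furnace mouth or the ring (1.5 mm play all round). Origin at the centre of the flange's underside, z up. On top a loop (see lid_bar) and at y = +42 mm a vent tube 11 mm high. It balances within 3 mm of the loop's middle.
- lid_bar (a point): Middle of the loop's level top bar, on the bar's centre line, 35 mm above the lid's origin; axes of the lid. The bar is round, 6 mm thick, and runs along the lid's y; the loop's legs stand at y = -27 and +27 mm. Clear space under the bar: 20 mm high, 48 mm wide, open to both sides along the lid's x.
- stand: Support stand, fixed; origin on the table straight under the ring's nominal middle. Grey foot 12 mm thick, x = -50 to 50, y = -30 to 130 mm; a rod 11 mm thick at y = +95 mm, top at z = 170 mm. On it a clamp and an arm along -y carry the dark steel cooling ring (bore 73, outside 91, 8 mm thick). The lid seated in it lies flat; a lid that missed leans 0.07 to 0.15 rad, higher on the side to which it is off.
- stand_under_ring (a point): Point on the foot's upper face, 12 mm above the table, under the ring's nominal middle; axes of the stand. The clamp was set by hand and is NOT measured: the ring's upper face is 60 to 115 mm above the table, and its arm is swung about the rod so that the ring's middle is up to 9 mm off to either side along the stand's x (under 1 mm in y). The clamp holds rigidly.
- lifter: Lid lifter, loose, 0.16 kg. Origin on its axis at the underside of the steel collar (28 mm across, 6 mm thick); z up along the handle, x the way the hook points. Above: dark wooden handle 30 mm (x) by 22 mm (y), from 8 to 74 mm up. Below: shank 8 mm thick, cranked back to x = -10 mm below z = -64 mm, then the hook (see lifter_throat).
- lifter_grip (a point): Centre of the lifter's wooden handle, 42 mm above the collar's underside, axes of the lifter; grip it across its 22 mm (along the lifter's y).
- lifter_throat (a point): Centre of a loop bar lying in the hook: on the lifter's axis, 84 mm below the collar's underside, axes of the lifter. Two prongs at y = -9 and +9 mm, 6 mm thick, run forward (+x) below it: their tops 3 mm, undersides 9 mm below it; upturned tips end 12 mm in front of and 5 mm above it; the shank's front is 6 mm behind it. A 6 mm bar has 3 mm play to front and back.
- lifter_stand_slot (a point): Where the origin of the hung lifter belongs: upper face of the stand's top plate, in the slot, 124 mm above the table; axes of the lifter stand.
- lifter_stand: Lifter stand, fixed; origin under its centre. Base 80 x 100 x 10 mm, two uprights, top plate 6 mm thick, upper face at z = 124 mm, 50 mm (x) by 76 mm (y). Its slot, 14 mm wide, along x, opens to -x; the lifter hangs in it by the collar, hook toward +x. Lips 5 mm high before and behind the collar: raise the lifter 10 to 15 mm, draw it 60 mm to the stand's -x; hang it back the opposite way.
- mortar: White porcelain mortar, 94 mm wide, 55 mm high; a bystander, to be left alone. Origin at the centre of its underside.
- pestle: White porcelain pestle, lying, 115 mm long; a bystander, to be left alone. Origin at the centre of its underside.
- forceps: Steel forceps, lying, 134 mm long; a bystander, to be left alone. Origin at the centre of its underside.
- timer: White bench timer, 58 x 66 x 19 mm; a bystander, to be left alone. Origin at the centre of its underside.
- vial_black: Glass vial with black cap, 25 mm wide, 48 mm high; a bystander, to be left alone. Origin at the centre of its underside.
- vial_red: Glass vial with red cap, 25 mm wide, 48 mm high; a bystander, to be left alone. Origin at the centre of its underside.
- petri_pale: Petri dish, 90 mm wide, 15 mm high; a bystander, to be left alone. Origin at the centre of its underside.
There are look-alikes about, which are no part of the job. What is shaped like the lid but red is not meant.

How it is judged:
On the way, in this order (a step that is already met when the one before it is completed fails the run):
1. the lid hangs from the lifter, clear of the furnace and roughly level (z of lid in the frame of furnace above 0.118 m and contact force between lid and furnace below 0.05 N and contact force between lid and lifter above 1.5 N and angle between lid's own z axis and vertical below 0.26 rad), for 0.2 s.
2. the lid lies flat in the cooling ring and the lifter is off it (angle between lid's own z axis and vertical below 0.035 rad and horizontal distance between lid and stand_under_ring below 0.014 m and contact force between lid_flange and anything else above 1.5 N and contact force between lid and lifter below 0.1 N), for 0.2 s.
At the end, for the whole second after the job is handed in: The lid lies flat (within 2 degrees) with its flange on the cooling ring, within 14 mm of stand_under_ring seen from above, off the lifter; the lifter hangs upright (within 7 degrees), collar on the plate of its stand within 8 mm of lifter_stand_slot; both at rest (all of step 2 and linear speed of lid below 0.02 m/s and distance between lifter and lifter_stand_slot below 0.008 m and angle between lifter's own z axis and vertical below 0.12 rad and linear speed of lifter below 0.03 m/s and contact force between lifter and lifter_stand above 0.5 N); the robot touches nothing.
It fails at once if the lid leans more than 20 degrees (angle between lid's own z axis and vertical above 0.35 rad).
It fails at once if the gripper or arm touches the hot lid or furnace (contact force between any of the fingers, the arm and lid above 0.5 N or contact force between any of the fingers, the arm and furnace above 0.5 N).
It fails at once if the lid is pressed, jerked, jammed or dropped with more than 20 N (contact force between lid and anything else above 20 N).
It fails at once if a bystander is moved by more than 20 mm (distance of any of mortar, pestle, forceps, timer, vial_black, vial_red, petri_pale from where it was at the start of the episode above 0.02 m).
It also fails if it takes over 72 s, if anything falls off the work surface, if the arm or the gripper's body presses on something with over 40 N, if the wrist force passes 120 N, or if a joint passes its speed limit or range.

### The arm

A 6-joint arm with a two-finger parallel gripper is mounted at the origin on a cart in front of the work surface, level with it; the furniture and walls round the work are solid. World frame = base frame: x ahead of the robot, y to its left, z up, the work surface at z = 0. Lengths are in m, angles in rad, forces in N, time in s.
With the tool pointing down it reaches from about 0.425 to 0.95 m from the base axis. Payload 3.5 kg.
Tool frame: the origin (TCP) lies at the very end of the fingers, on their centre line; the grasp point (between the pads) lies 19 mm behind it; y points along the fingers, x is the direction in which the jaws open and shut, and the axes are right-handed (so a half turn about y gives the same grasp; the last joint's range is limited). The gripper opens to 85 mm and grips with 20 to 120 N. Pads are 22 mm wide; open, the fingers measure 114 mm over their backs; the gripper's body (76 mm by 85 mm) begins 54 mm behind the grasp point. The pads swing forward as they close: fully open they stand 13 mm farther back than shut.
Start: joints at [1.2, 0.286, 1.577, -0, 1.279, -0.15], TCP at [0.148, 0.659, 0.231] pointing down, gripper open.
Joint ranges: [-2.77, 2.77], [-0.9, 2.22], [0.21, 2.48], [-1.53, 4.67], [0.24, 2.81], [-2.84, 2.84]. Speed limits (rad/s): [2.79, 2.79, 3.14, 3.14, 3.14, 3.14].

### API

Orientations are given as a rotation vector (axis times angle).
In Python, from cell import r gives the robot as it stands.
- The arm moves only by the shell command python3 -m crank 'ROWS'. ROWS is JSON, a list of rows, each an object of numbers: "gripper": the closure, from -1 (fully open) to 1 (shut); "tx", "ty", "tz": the shift along the tool's x, y, z in mm; "spin": the turn about the tool's y in degrees. In form: [{"gripper": .., "tx": .., "ty": .., "tz": .., "spin": ..}, ...]. A call has 1 to 8 rows; each row shifts and turns the commanded pose from where the row before left it, along the tool's axes as they then stand; what a row does not reach is not made up. A row lasts 1/8 s, in which the tool goes at most 62.5 mm and 10.7 degrees, less where a joint would pass 70% of its speed; a pose out of reach is approached as far as the arm can. A call is refused whole if a number of a shift passes 62.5 or a number of a turn 10.7, either way. A call with a gripper value outside its range is refused whole. The fingers move at their own pace and stop on an object; the grip force is fixed at half the most. Time passes only in rows, so rows that do not move let the fingers close. It gives the time, the measured TCP pose, the force and the opening at its end, in the units of the state.
- r.observe(): the state, without advancing time (a new reading comes with each control period).
- r.get_image(name): name is "side" or "top" or "wrist"; returns (picture, depth): 400x640x3 uint8, blue, green, red; 400x640 float32, m along the optical axis (not along the pixel's ray), 0 where there is no reading.
- r.camera_info(name): a dict with "intrinsics" (3x3 intrinsics, pixels), "pose" (4x4, takes a point from camera to world coordinates). Camera axes: x right, y down, z forward; pixel columns grow to the right and rows downward; lengths in m; the calibration is good to about 2 mm. A picture is of the moment at which its call begins: read the wrist's pose just before it. camera_info takes no time and is no camera call; for the wrist camera it gives the pose at the moment of the call.
- r.close_job(): hands the job in, once; it reports no verdict.
The state is a dict: "time": time; "joints": joint angles; "dq": joint speeds; "tau": joint torques, N m; "tcp_pos": TCP position; "tool_rot": TCP orientation; "force": force on the tool from outside, world axes, zero at the start; "torque": the same for the moment, N m; "finger_gap": finger opening in m.
Only numpy, scipy, OpenCV 4.12 (cv2) and the standard library are available. Lean on these libraries where they do the work, as an engineer would, in place of code of your own. Each camera call takes 0.05 s, during which the arm holds its last target.

## Working session

There is one attempt and no reset: what is moved stays moved. The work goes in short steps, Python scripts to look and compute and a shell command to move; the robot and the scene stay as the last step left them, time stands still between calls to the robot, and variables do not carry over. Pictures are saved under pics/ and viewed, and the job is handed in when it is done.

```bash
ls; mkdir -p pics; python3 - <<'E'
from cell import r
import cv2,numpy as np
print(r.observe())
for n in ["side","top","wrist"]:
    ci=r.camera_info(n); print(n,np.round(ci["intrinsics"],1).tolist(),np.round(ci["pose"],3).tolist())
    im,d=r.get_image(n); cv2.imwrite(f"pics/{n}0.png",im); np.save(f"pics/{n}0.npy",d)
    np.savez(f"pics/{n}0c.npz",K=ci["intrinsics"],T=ci["pose"])
E
```

```text
pics
{'time': 0.0, 'joints': array([ 1.19995681e+00,  2.87172007e-01,  1.57817491e+00,  7.76857803e-07,
        1.27860179e+00, -1.49987718e-01]), 'dq': array([ 9.65427675e-05,  3.34303395e-04,  1.07912937e-03,  7.53760369e-04,
       -1.00939951e-03, -6.96148958e-04]), 'tau': array([-2.48023407e-04, -4.05957806e+01, -2.92639303e+01, -1.03166801e-04,
        5.47701144e-03, -4.22452660e-07]), 'tcp_pos': array([0.14758829, 0.65799458, 0.22994408]), 'tool_rot': array([-1.30681666, -1.04345364,  1.04686428]), 'force': array([-0.35730538, -0.95207876,  0.26745014]), 'torque': array([0.03006663, 0.02720793, 0.01076944]), 'finger_gap': 0.08567598716377889}
side [[365.7, 0.0, 320.5], [0.0, 365.7, 194.4], [0.0, 0.0, 1.0]] [[0.815, -0.267, 0.514, 0.08], [-0.579, -0.393, 0.714, -0.675], [0.011, -0.88, -0.475, 0.606], [0.0, 0.0, 0.0, 1.0]]
top [[509.1, 0.0, 314.2], [0.0, 509.1, 199.1], [0.0, 0.0, 1.0]] [[0.017, -0.981, 0.196, 0.3], [-1.0, -0.02, -0.014, 0.024], [0.018, -0.195, -0.981, 1.487], [0.0, 0.0, 0.0, 1.0]]
wrist [[281.3, 0.0, 322.7], [0.0, 281.3, 199.6], [0.0, 0.0, 1.0]] [[0.218, 0.924, 0.313, 0.065], [0.976, -0.205, -0.072, 0.676], [-0.002, 0.321, -0.947, 0.372], [0.0, 0.0, 0.0, 1.0]]
```

View pics/top0.png

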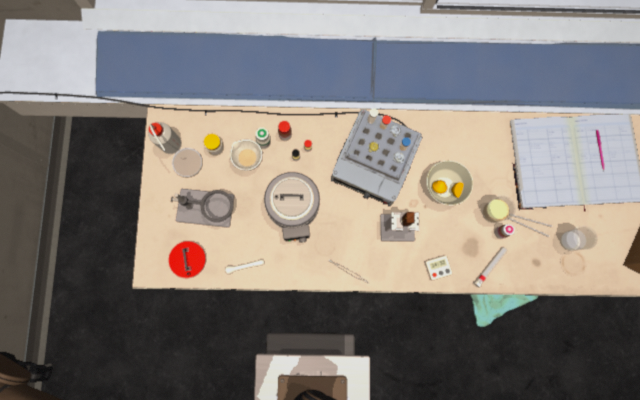

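View pics/side0.png

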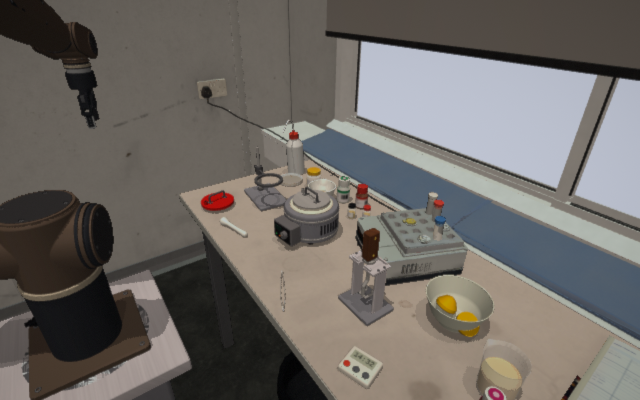

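View pics/wrist0.png

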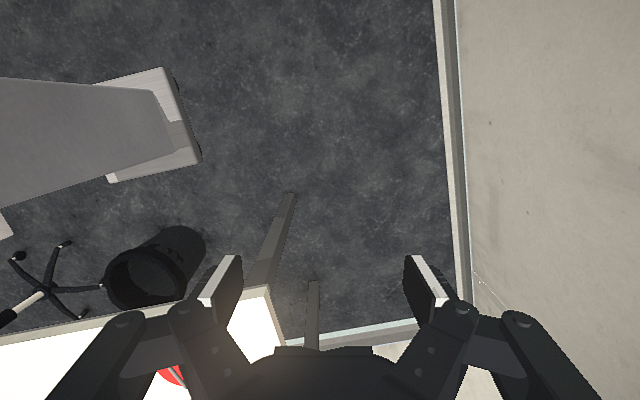

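```bash
cat > h.py <<'E'
import numpy as np,cv2
from scipy.spatial.transform import Rotation as R
def load(n):
    c=np.load(f"pics/{n}c.npz"); return cv2.imread(f"pics/{n}.png"),np.load(f"pics/{n}.npy"),c["K"],c["T"]
def cloud(d,K,T):
    v,u=np.mgrid[:d.shape[0],:d.shape[1]]
    p=np.stack([(u-K[0,2])/K[0,0]*d,(v-K[1,2])/K[1,1]*d,d],-1)
    P=p@T[:3,:3].T+T[:3,3]; P[d<=0]=np.nan; return P
def ray(u,v,z,K,T):
    d=T[:3,:3]@np.array([(u-K[0,2])/K[0,0],(v-K[1,2])/K[1,1],1]); o=T[:3,3]
    return o+d*(z-o[2])/d[2]
def proj(P,K,T):
    p=(np.atleast_2d(P)-T[:3,3])@T[:3,:3]; return np.c_[p[:,0]/p[:,2]*K[0,0]+K[0,2],p[:,1]/p[:,2]*K[1,1]+K[1,2]]
def shot(n,name):
    from cell import r
    ci=r.camera_info(n); im,d=r.get_image(n); cv2.imwrite(f"pics/{name}.png",im); np.save(f"pics/{name}.npy",d)
    np.savez(f"pics/{name}c.npz",K=ci["intrinsics"],T=ci["pose"]); return im,d,ci["intrinsics"],ci["pose"]
def crop(im,u0,u1,v0,v1,s,name):
    cv2.imwrite(f"pics/{name}.png",cv2.resize(im[v0:v1,u0:u1],None,fx=s,fy=s,interpolation=cv2.INTER_CUBIC))
E
python3 - <<'E'
from h import *
im,d,K,T=load("top0")
P=cloud(d,K,T)
a=im[150:280,160:450]
crop(im,165,325,160,250,5,"c1"); crop(im,370,430,190,250,8,"c2")
im2,d2,K2,T2=load("side0"); crop(im2,240,350,140,250,5,"c3"); crop(im2,320,410,210,330,5,"c4")
for n,(u,v) in dict(foot=(190,212),ringL=(218,205),lidtop=(292,185),bar=(292,196),plate=(390,222),base=(390,238),handle=(409,216),table=(330,240)).items(): print(n,np.round(P[v,u],3))
E
```

```text
foot [0.549 0.365 0.012]
ringL [0.571 0.285 0.013]
lidtop [0.613 0.066 0.113]
bar [0.577 0.065 0.134]
plate [ 0.517 -0.207  0.097]
base [ 0.483 -0.221  0.01 ]
handle [ 0.518 -0.239  0.199]
table [ 0.476 -0.046 -0.004]
```

View pics/c1.png

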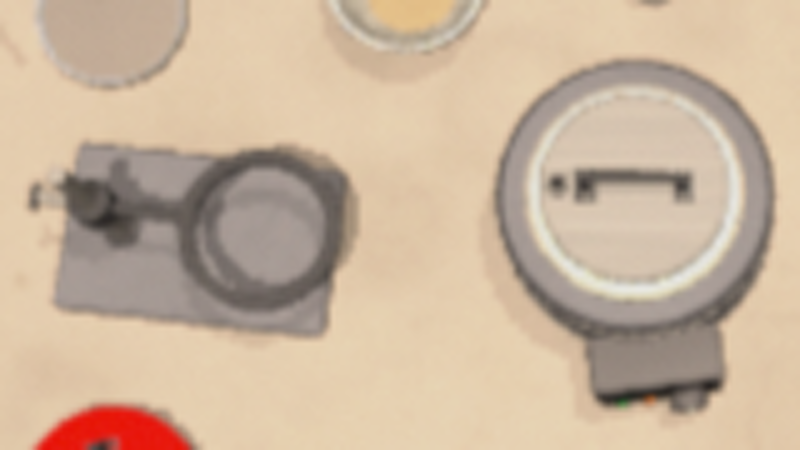

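View pics/c2.png

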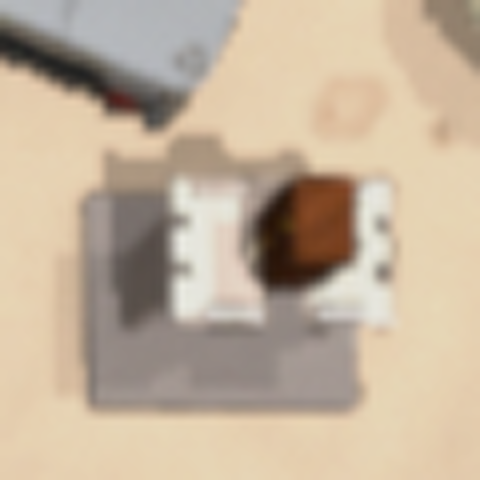

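View pics/c3.png

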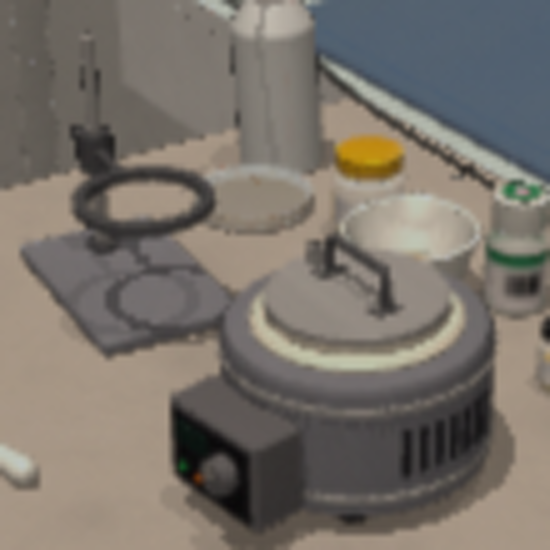

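View pics/c4.png

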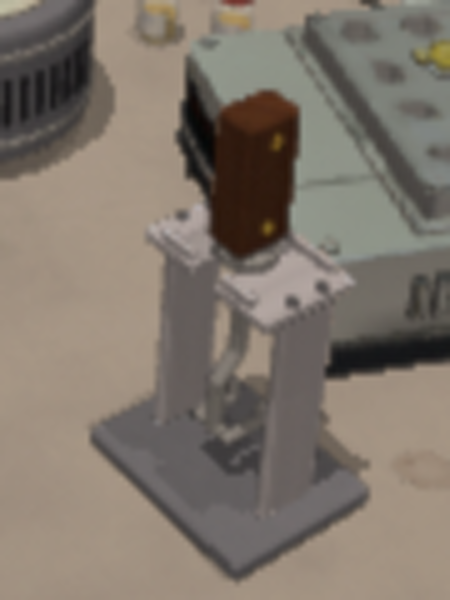

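```bash
python3 - <<'E'
from h import *
from cell import r
s=r.observe(); print(np.round(R.from_rotvec(s['tool_rot']).as_matrix(),3).tolist())
im,d,K,T=load("top0"); P=cloud(d,K,T)
im2,d2,K2,T2=load("side0"); P2=cloud(d2,K2,T2)
def rep(n,P,xr,yr,zr):
    m=(P[...,0]>xr[0])&(P[...,0]<xr[1])&(P[...,1]>yr[0])&(P[...,1]<yr[1])&(P[...,2]>zr[0])&(P[...,2]<zr[1])
    q=P[m]
    if len(q)<6: print(n,len(q));return
    rc=cv2.minAreaRect((q[:,:2]*1000).astype(np.float32))
    c,rad=cv2.minEnclosingCircle((q[:,:2]*1000).astype(np.float32))
    print(n,len(q),"rect",np.round(rc[0],1),np.round(rc[1],1),round(rc[2],1),"circ",np.round(c,1),round(rad,1),"z",np.round(np.percentile(q[:,2],[5,50,95]),4),'mean',np.round(q.mean(0),4))
for nm,PP in (("top",P),("side",P2)):
    print(nm)
    rep("lsbase",PP,(.44,.58),(-.32,-.14),(.006,.016))
    rep("plate",PP,(.44,.58),(-.32,-.14),(.118,.132))
    rep("handletop",PP,(.44,.58),(-.32,-.14),(.188,.21))
    rep("foot",PP,(.48,.66),(.2,.42),(.007,.018))
    rep("ring",PP,(.48,.66),(.21,.345),(.05,.13))
    rep("lidtop",PP,(.48,.68),(-.04,.16),(.107,.118))
    rep("bar",PP,(.48,.68),(-.04,.16),(.132,.145))
    rep("furn",PP,(.48,.68),(-.04,.16),(.06,.105))
# bar by colour
E
```

```text
[[0.219, -0.001, -0.976], [0.976, -0.002, 0.219], [-0.002, -1.0, 0.0]]
top
lsbase 424 rect [ 511.  -226.5] [136.1 169.4] 1.1 circ [ 504.7 -223.9] 99.3 z [0.0064 0.0098 0.0139] mean [ 0.4995 -0.2348  0.0098]
plate 318 rect [ 516.7 -243.4] [50.  76.5] 0.7 circ [ 515.7 -243.6] 43.8 z [0.1192 0.1237 0.129 ] mean [ 0.5138 -0.2383  0.1239]
handletop 100 rect [ 514.8 -243.1] [21.8 29.4] 87.9 circ [ 515. -244.] 16.3 z [0.1906 0.197  0.2008] mean [ 0.5144 -0.2424  0.1967]
foot 1308 rect [570.5 309.5] [211.5 178.1] 87.9 circ [579.5 308.9] 127.0 z [0.0077 0.0117 0.0164] mean [0.5626 0.325  0.0118]
ring 359 rect [557.9 277.5] [101.6  90. ] 44.2 circ [555.7 286. ] 57.2 z [0.0871 0.0928 0.0976] mean [0.5549 0.2784 0.0927]
lidtop 986 rect [579.1  66. ] [103.4 104.9] 47.2 circ [578.3  68.5] 54.7 z [0.1079 0.1117 0.1159] mean [0.5777 0.0659 0.1117]
bar 42 rect [577.8  66. ] [ 4.8 56.9] 1.6 circ [577.6  66. ] 28.5 z [0.1331 0.1376 0.1416] mean [0.5779 0.0671 0.1376]
furn 1549 rect [568.6  67.3] [156.2 175.6] 88.8 circ [563.7  58. ] 93.6 z [0.0697 0.0932 0.1014] mean [0.5587 0.0634 0.0907]
side
lsbase 
[... 306 characters left out ...]
circ [ 515.7 -243.5] 16.0 z [0.1894 0.1972 0.1995] mean [ 0.5132 -0.2468  0.1958]
foot 635 rect [584.9 320.1] [163.4 139.1] 84.8 circ [585.7 320.8] 102.9 z [0.0096 0.0125 0.0145] mean [0.5594 0.3113 0.0124]
ring 211 rect [552.4 279.4] [ 90.  103.6] 28.0 circ [554.6 286.2] 58.2 z [0.0871 0.093  0.0955] mean [0.5558 0.2744 0.0923]
lidtop 551 rect [579.6  63.1] [ 99.8 103.2] 64.6 circ [580.3  65.1] 53.8 z [0.1091 0.1126 0.1146] mean [0.5758 0.0591 0.1124]
bar 31 rect [580.7  65.3] [ 6.4 53.9] 1.5 circ [580.   65.3] 27.0 z [0.1338 0.1367 0.1389] mean [0.5802 0.0634 0.1366]
furn 1303 rect [566.2  62.8] [146.2 175.5] 71.2 circ [567.3  50.6] 92.8 z [0.0644 0.0895 0.1012] mean [0.5472 0.0278 0.0855]
```

```bash
python3 -m crank '[{"gripper":-1,"ty":-35,"spin":-6.8},{"gripper":-1,"ty":-35,"spin":-6.8},{"gripper":-1,"tx":-43,"tz":-43},{"gripper":-1,"tx":-43,"tz":-43},{"gripper":-1,"tx":-43,"tz":-43},{"gripper":-1,"tx":-43,"tz":-43},{"gripper":-1,"tx":-43,"tz":-43},{"gripper":-1,"tx":-43,"tz":-43}]'
```

```text
invalid input at $[0]: expected keys gripper, tx, ty, tz, spin
```

```bash
python3 -m crank '[{"gripper":-1,"tx":0,"ty":-35,"tz":0,"spin":-6.8},{"gripper":-1,"tx":0,"ty":-35,"tz":0,"spin":-6.8},{"gripper":-1,"tx":-43,"ty":0,"tz":-43,"spin":0},{"gripper":-1,"tx":-43,"ty":0,"tz":-43,"spin":0},{"gripper":-1,"tx":-43,"ty":0,"tz":-43,"spin":0},{"gripper":-1,"tx":-43,"ty":0,"tz":-43,"spin":0},{"gripper":-1,"tx":-43,"ty":0,"tz":-43,"spin":0},{"gripper":-1,"tx":-43,"ty":0,"tz":-43,"spin":0}]'
```

```text
time: 1.15
tcp_pos: [0.411, 0.4033, 0.3011]
tool_rot: [-1.201, -1.221, 1.222]
force: [1.0, -0.4, 0.1]
finger_gap: 0.085
```

```bash
python3 -m crank '[{"gripper":-1,"tx":-60,"ty":0,"tz":-15,"spin":0},{"gripper":-1,"tx":-60,"ty":0,"tz":-15,"spin":0},{"gripper":-1,"tx":0,"ty":0,"tz":0,"spin":0}]'; python3 - <<'E'
from h import *
shot("wrist","w1")
E
python3 -m crank '[{"gripper":-1,"tx":-60,"ty":0,"tz":-10,"spin":0},{"gripper":-1,"tx":-60,"ty":0,"tz":-10,"spin":0},{"gripper":-1,"tx":-60,"ty":0,"tz":-10,"spin":0},{"gripper":-1,"tx":-45,"ty":0,"tz":0,"spin":0},{"gripper":-1,"tx":0,"ty":0,"tz":0,"spin":0}]'; python3 - <<'E'
from h import *
shot("wrist","w2")
E
```

```text
time: 1.52
tcp_pos: [0.443, 0.282, 0.301]
tool_rot: [-1.205, -1.216, 1.218]
force: [0.3, 0.2, 0.3]
finger_gap: 0.0851
time: 2.2
tcp_pos: [0.476, 0.0598, 0.3012]
tool_rot: [-1.202, -1.219, 1.219]
force: [-0.5, 0.9, 0.3]
finger_gap: 0.0852
```

View pics/w1.png

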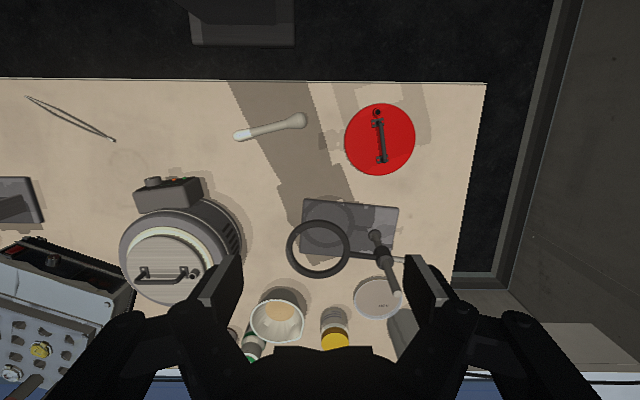

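View pics/w2.png

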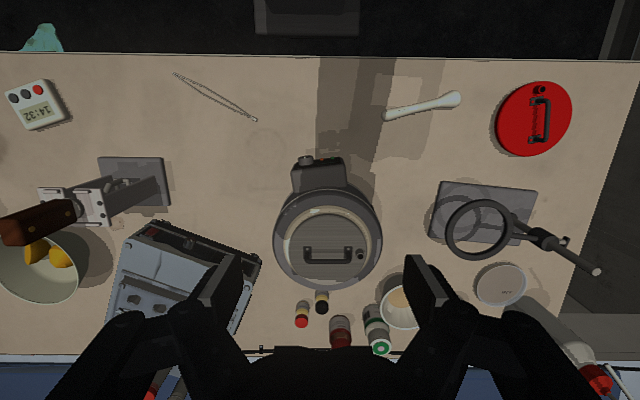

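```bash
cat > m.py <<'E'
from h import *
from scipy.optimize import least_squares
def sel(P,xr,yr,zr): 
    return P[(P[...,0]>xr[0])&(P[...,0]<xr[1])&(P[...,1]>yr[0])&(P[...,1]<yr[1])&(P[...,2]>zr[0])&(P[...,2]<zr[1])]
def ringfit(q,r0=.041):
    f=lambda p: np.hypot(q[:,0]-p[0],q[:,1]-p[1])-p[2]
    s=least_squares(f,[.555,.28,r0],loss="soft_l1",f_scale=.002); return s.x
if __name__=="__main__":
  for n in ("top0","side0","w1","w2"):
    im,d,K,T=load(n);P=cloud(d,K,T)
    q=sel(P,(.48,.66),(.2,.328),(.05,.13)); print(n,len(q),"ring",np.round(ringfit(q)*1000,1),"z",np.round(np.percentile(q[:,2],[5,25,50,75,95])*1000,1))
    q=sel(P,(.52,.64),(-.0,.13),(.132,.145))
    if len(q)>5: rc=cv2.minAreaRect((q[:,:2]*1000).astype(np.float32)); print("  bar",len(q),np.round(rc[0],1),np.round(rc[1],1),rc[2], np.round(np.percentile(q[:,2],[50,95]),4))
    q=sel(P,(.50,.66),(-.0,.13),(.107,.116)); 
    if len(q)>5: print("  lid",np.round(cv2.minEnclosingCircle((q[:,:2]*1000).astype(np.float32)),1) if 0 else cv2.minEnclosingCircle((q[:,:2]*1000).astype(np.float32)))
    q=sel(P,(.5,.62),(.34,.42),(.11,.18))
    if len(q): t=q[q[:,2]>.155]; print("  rod", np.round(t.mean(0)*1000,1) if len(t) else None,len(t))
    q=sel(P,(.44,.66),(.18,.45),(.006,.017)); 
    m=np.zeros(im.shape[:2],np.uint8); m[(np.abs(P[...,2]-.0125)<.005)&(P[...,0]>.46)&(P[...,0]<.66)&(P[...,1]>.2)&(P[...,1]<.44)]=255
    print("  foot",len(q))
    cv2.imwrite(f"pics/{n}_foot.png",m)
E
python3 m.py; python3 -c "
from h import *
im,d,K,T=load('w1');crop(im,270,430,180,320,5,'c5')"
```

```text
top0 342 ring [553.7 273.9  41.2] z [87.  90.4 92.8 94.7 97.6]
  bar 42 [577.8  66. ] [ 4.8 56.9] 1.6316238641738892 [0.1376 0.1416]
  lid ((578.258056640625, 68.45491790771484), 54.72125244140625)
  rod [565.9 366.7 166.3] 20
  foot 1414
side0 203 ring [556.2 272.3  41.3] z [87.1 90.5 93.1 94.1 95.5]
  bar 31 [580.7  65.3] [ 6.4 53.9] 1.5331766605377197 [0.1367 0.1389]
  lid ((580.271728515625, 65.12471771240234), 53.80158996582031)
  rod [568.6 365.4 163.8] 15
  foot 647
w1 1315 ring [551.5 275.4  40.9] z [87.6 92.3 93.2 93.8 94.6]
  bar 220 [577.2  67.9] [ 6.  55.8] 0.9209941029548645 [0.1368 0.1381]
  lid ((577.0582885742188, 67.27753448486328), 53.01731872558594)
  rod [563.8 368.1 165.4] 129
  foot 4180
w2 1521 ring [551.6 273.1  40.9] z [87.4 92.1 93.1 93.7 94.4]
  bar 224 [576.8  66.8] [ 6.2 58. ] 1.4336144924163818 [0.1369 0.1382]
  lid ((577.1229248046875, 66.71247100830078), 53.03940963745117)
  rod [564.3 366.4 164.5] 187
  foot 4404
```

View pics/c5.png

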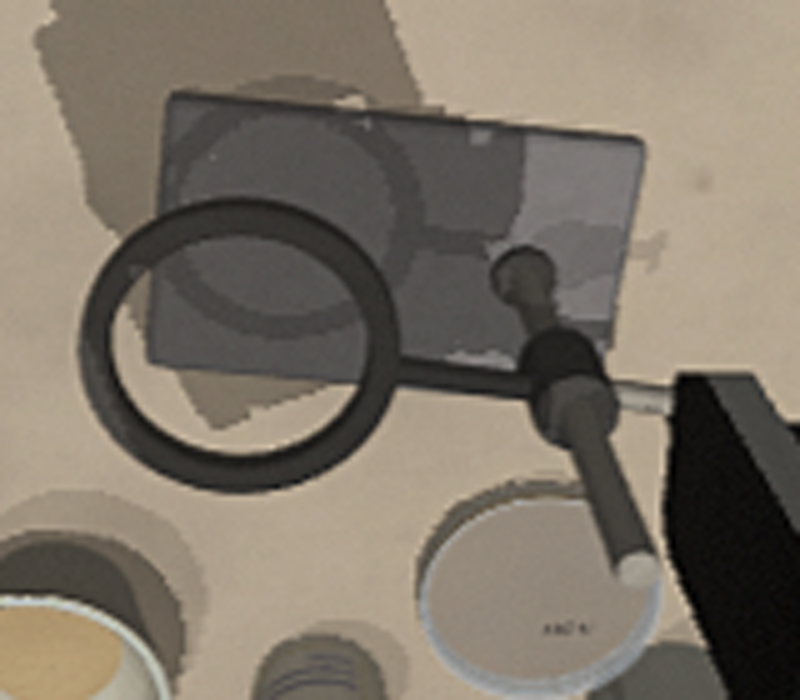

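```bash
python3 -m crank '[{"gripper":-1,"tx":-60,"ty":0,"tz":0,"spin":0},{"gripper":-1,"tx":-60,"ty":0,"tz":0,"spin":0},{"gripper":-1,"tx":-60,"ty":0,"tz":0,"spin":0},{"gripper":-1,"tx":-60,"ty":0,"tz":0,"spin":0},{"gripper":-1,"tx":-62,"ty":0,"tz":0,"spin":0},{"gripper":-1,"tx":0,"ty":0,"tz":0,"spin":0}]'; python3 - <<'E'
from m import *
shot("wrist","w3")
for n in ("w2","w3","top0","side0"):
    im,d,K,T=load(n);P=cloud(d,K,T)
    for nm,zr in (("plate",(.119,.128)),("handle",(.19,.205)),("base",(.007,.0135))):
        q=sel(P,(.44,.58),(-.32,-.16),zr)
        if len(q)>10: rc=cv2.minAreaRect((q[:,:2]*1000).astype(np.float32)); print(n,nm,len(q),np.round(rc[0],1),np.round(rc[1],1),round(rc[2],1),np.round(np.median(q[:,2]),4))
    q=sel(P,(.48,.66),(.2,.328),(.091,.1)); 
    if len(q)>50: print(n,"ring",np.round(ringfit(q)*1000,1))
from cell import r
o=r.observe(); print(o['tcp_pos'],np.round(R.from_rotvec(o['tool_rot']).as_matrix(),3).tolist(),o['force'])
E
```

```text
time: 3.0
tcp_pos: [0.4815, -0.2426, 0.3007]
tool_rot: [-1.201, -1.22, 1.22]
force: [0.8, 0.6, -0.3]
finger_gap: 0.085
w2 plate 1429 [ 515.  -242.9] [50.3 77.9] 0.7 0.1237
w2 handle 763 [ 513.2 -241.9] [22.7 29.2] 89.6 0.1968
w2 base 1807 [ 527.1 -242.1] [106.6  99.6] 1.0 0.0097
w2 ring [552.4 274.2  41.1]
w3 plate 1601 [ 514.  -243.3] [50.1 75.9] 0.9 0.1237
w3 handle 634 [ 512.5 -243.1] [28.8 20.6] 0.4 0.1973
w3 base 1614 [ 505.9 -243.1] [99.  64.3] 89.9 0.0097
top0 plate 275 [ 516.7 -243.4] [50.  76.5] 0.7 0.1235
top0 handle 97 [ 514.8 -242.6] [20.9 29.4] 87.9 0.197
top0 base 316 [ 516.5 -226.5] [136.6 125.5] 6.4 0.0099
top0 ring [553.9 274.1  41.2]
side0 plate 390 [ 516.5 -243.2] [49.5 78. ] 1.9 0.1244
side0 handle 136 [ 515.7 -244.9] [20.8 29.3] 86.0 0.1975
side0 base 842 [ 516.5 -243.5] [ 80.7 101.3] 0.9 0.0104
side0 ring [556.7 273.3  41.6]
[ 0.48150837 -0.24078524  0.30070815] [[-0.016, -0.001, -1.0], [1.0, 0.002, -0.016], [0.002, -1.0, 0.001]] [-0.10199848  0.72354613  0.41021189]
```

View pics/w3.png

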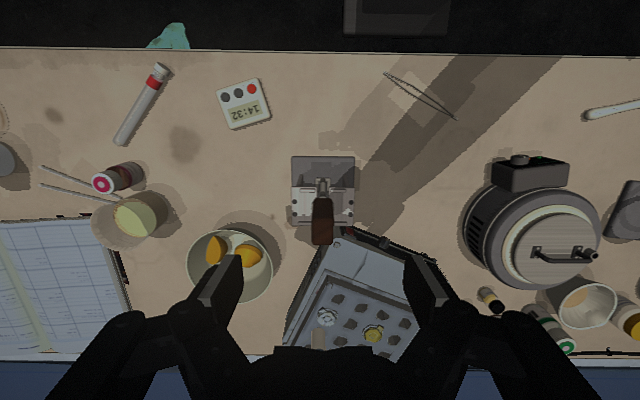

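```bash
python3 -m crank '[{"gripper":-1,"tx":-2.5,"ty":20,"tz":-33,"spin":0},{"gripper":-1,"tx":0,"ty":45,"tz":0,"spin":0},{"gripper":-1,"tx":0,"ty":45,"tz":0,"spin":0},{"gripper":-1,"tx":0,"ty":43,"tz":0,"spin":0},{"gripper":-1,"tx":0,"ty":0,"tz":0,"spin":0}]'; python3 - <<'E'
from h import *
im,d,K,T=shot("side","s1"); crop(im,320,440,180,330,4,"c6")
E
```

```text
time: 3.68
tcp_pos: [0.5122, -0.2386, 0.1443]
tool_rot: [-1.19, -1.221, 1.223]
force: [0.1, 0.0, 0.2]
finger_gap: 0.0854
```

View pics/c6.png

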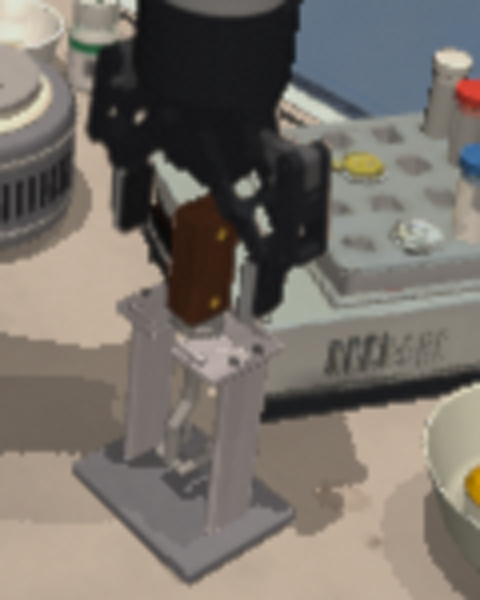

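```bash
python3 -m crank '[{"gripper":-1,"tx":-3,"ty":-2,"tz":-1,"spin":0}]'; python3 -m crank '[{"gripper":-1,"tx":0,"ty":0,"tz":0,"spin":0}]'
```

```text
time: 3.85
tcp_pos: [0.5166, -0.2456, 0.153]
tool_rot: [-1.204, -1.224, 1.223]
force: [0.8, 0.5, 0.6]
finger_gap: 0.0855
time: 3.98
tcp_pos: [0.5165, -0.2468, 0.1534]
tool_rot: [-1.207, -1.223, 1.222]
force: [-0.2, -0.9, -0.2]
finger_gap: 0.0856
```

```bash
for i in 1 2 3; do python3 -m crank '[{"gripper":-1,"tx":0,"ty":0,"tz":0,"spin":0}]' | grep tcp; python3 -c "
from cell import r
import numpy as np
o=r.observe();print(o['tcp_pos'],np.round(o['joints'],4),np.abs(o['dq']).max())"; done
```

```text
tcp_pos: [0.5155, -0.2464, 0.152]
[ 0.51554569 -0.24643572  0.15201299] [-0.6234  0.1375  1.9036  0.      1.0977 -2.2107] 0.01417750828967106
tcp_pos: [0.515, -0.2462, 0.1509]
[ 0.51495851 -0.24618299  0.1509378 ] [-6.2370e-01  1.3840e-01  1.9047e+00  1.0000e-04  1.0975e+00 -2.2107e+00] 0.006841382428182027
tcp_pos: [0.5148, -0.246, 0.1504]
[ 0.5147653  -0.24601295  0.150441  ] [-0.6236  0.1389  1.9052  0.      1.0974 -2.2108] 0.002483156942532331
```

```bash
python3 -m crank '[{"gripper":-1,"tx":2.5,"ty":3,"tz":1,"spin":0},{"gripper":1,"tx":0,"ty":0,"tz":0,"spin":0},{"gripper":1,"tx":0,"ty":0,"tz":0,"spin":0},{"gripper":1,"tx":0,"ty":0,"tz":0,"spin":0},{"gripper":1,"tx":0,"ty":0,"tz":0,"spin":0},{"gripper":1,"tx":0,"ty":0,"tz":0,"spin":0}]'
```

```text
time: 5.1
tcp_pos: [0.5139, -0.2435, 0.1475]
tool_rot: [-1.202, -1.222, 1.221]
force: [0.2, 0.0, -0.1]
finger_gap: 0.0214
```

```bash
python3 -m crank '[{"gripper":1,"tx":0,"ty":-6,"tz":0,"spin":0},{"gripper":1,"tx":0,"ty":-6,"tz":0,"spin":0},{"gripper":1,"tx":0,"ty":0,"tz":0,"spin":0},{"gripper":1,"tx":0,"ty":0,"tz":0,"spin":0}]'; python3 -m crank '[{"gripper":1,"tx":0,"ty":0,"tz":10,"spin":0},{"gripper":1,"tx":0,"ty":0,"tz":20,"spin":0},{"gripper":1,"tx":0,"ty":0,"tz":20,"spin":0},{"gripper":1,"tx":0,"ty":0,"tz":15,"spin":0},{"gripper":1,"tx":0,"ty":0,"tz":8,"spin":0},{"gripper":1,"tx":0,"ty":0,"tz":0,"spin":0}]'
```

```text
time: 5.6
tcp_pos: [0.5137, -0.2434, 0.1593]
tool_rot: [-1.201, -1.221, 1.221]
force: [-0.8, 0.2, -0.8]
finger_gap: 0.0214
time: 6.35
tcp_pos: [0.4405, -0.2448, 0.1594]
tool_rot: [-1.202, -1.221, 1.221]
force: [0.5, 0.2, -1.1]
finger_gap: 0.0215
```

```bash
python3 -m crank '[{"gripper":1,"tx":0,"ty":-25,"tz":0,"spin":0},{"gripper":1,"tx":0,"ty":-40,"tz":0,"spin":0},{"gripper":1,"tx":15,"ty":-40,"tz":0,"spin":0},{"gripper":1,"tx":40,"ty":-20,"tz":-10,"spin":0},{"gripper":1,"tx":55,"ty":0,"tz":-20,"spin":0},{"gripper":1,"tx":55,"ty":0,"tz":-20,"spin":0},{"gripper":1,"tx":55,"ty":0,"tz":-20,"spin":0},{"gripper":1,"tx":45,"ty":0,"tz":-15,"spin":0}]'; python3 -m crank '[{"gripper":1,"tx":30,"ty":0,"tz":-9,"spin":0},{"gripper":1,"tx":14,"ty":0,"tz":0,"spin":0},{"gripper":1,"tx":0,"ty":0,"tz":0,"spin":0},{"gripper":1,"tx":0,"ty":0,"tz":0,"spin":0},{"gripper":1,"tx":0,"ty":0,"tz":0,"spin":0}]'
python3 - <<'E'
from m import *
im,d,K,T=shot("wrist","w4"); crop(im,220,420,180,330,4,"c7")
im,d,K,T=shot("side","s4"); crop(im,240,360,110,250,4,"c8")
E
```

```text
time: 7.35
tcp_pos: [0.5223, 0.0241, 0.2846]
tool_rot: [-1.201, -1.223, 1.222]
force: [0.2, -0.5, -1.6]
finger_gap: 0.0212
time: 7.98
tcp_pos: [0.5296, 0.0648, 0.2844]
tool_rot: [-1.202, -1.22, 1.22]
force: [0.5, 0.0, -1.6]
finger_gap: 0.0211
```

View pics/w4.png

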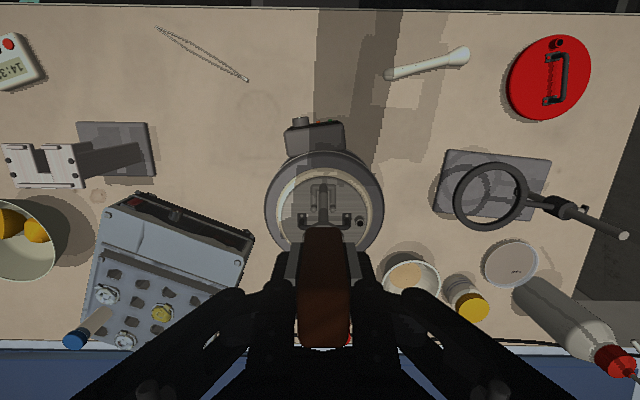

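View pics/c8.png

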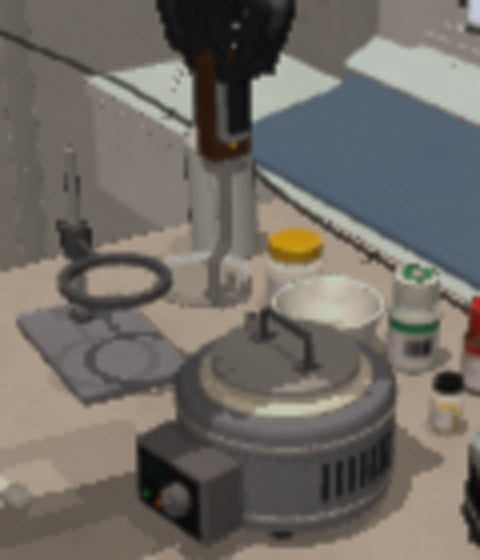

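```bash
python3 - <<'E'
from m import *
for n in("w4","s4"):
    im,d,K,T=load(n);P=cloud(d,K,T)
    q=sel(P,(.50,.60),(.03,.1),(.16,.19)); 
    for nm,a in (("tips",q[q[:,2]>.175]),("prong",q[q[:,2]<.175])):
        a=a[a[:,0]>.52]
        if len(a): print(n,nm,len(a),np.round(a.min(0),4),np.round(a.max(0),4),np.round(a.mean(0),4))
    q=sel(P,(.52,.64),(0,.13),(.132,.145))
    if len(q): print(n,"bar",np.round(q.mean(0),4),len(q))
from cell import r; print(r.observe()['tcp_pos'])
im,d,K,T=load("w4"); crop(im,290,360,170,250,8,"c9")
E
```

```text
w4 tips 76 [0.5254 0.0538 0.1751] [0.5404 0.0765 0.1823] [0.5374 0.0649 0.1797]
w4 prong 220 [0.52   0.0536 0.1702] [0.5388 0.0767 0.175 ] [0.5285 0.0654 0.1729]
w4 bar [0.5762 0.069  0.1361] 98
s4 tips 28 [0.5203 0.0528 0.1752] [0.5446 0.0759 0.1876] [0.5322 0.0625 0.1802]
s4 prong 30 [0.52   0.0515 0.1687] [0.5442 0.0754 0.1749] [0.5316 0.0609 0.1728]
s4 bar [0.5797 0.0621 0.1369] 33
[0.52965286 0.06497872 0.28440789]
```

View pics/c9.png

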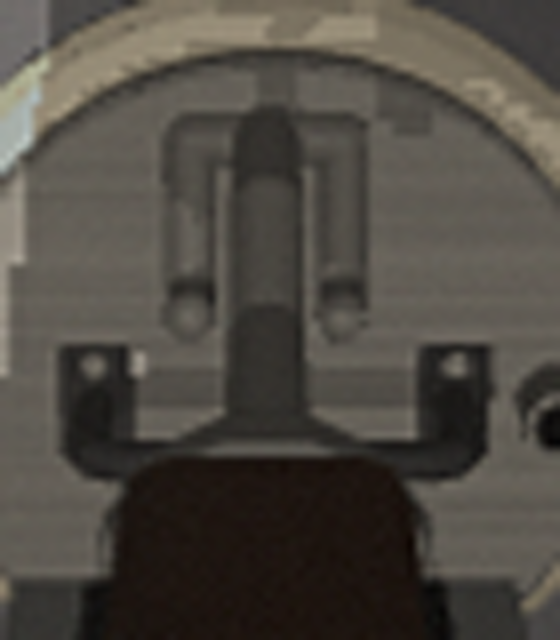

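```bash
python3 -m crank '[{"gripper":1,"tx":1.5,"ty":10,"tz":0,"spin":0},{"gripper":1,"tx":0,"ty":15,"tz":0,"spin":0},{"gripper":1,"tx":0,"ty":13,"tz":0,"spin":0},{"gripper":1,"tx":0,"ty":8,"tz":0,"spin":0},{"gripper":1,"tx":0,"ty":4,"tz":0,"spin":0},{"gripper":1,"tx":0,"ty":2,"tz":0,"spin":0},{"gripper":1,"tx":0,"ty":0,"tz":0,"spin":0},{"gripper":1,"tx":0,"ty":0,"tz":0,"spin":0}]'
python3 - <<'E'
from m import *
im,d,K,T=shot("side","s5"); crop(im,270,360,150,220,8,"c10")
P=cloud(d,K,T)
q=sel(P,(.50,.572),(.03,.1),(.114,.15)); print(len(q),q.min(0),q.max(0))
E
```

```text
time: 9.07
tcp_pos: [0.5299, 0.0674, 0.2329]
tool_rot: [-1.202, -1.222, 1.221]
force: [-0.0, -0.7, -1.8]
finger_gap: 0.0215
86 [0.51906405 0.03176088 0.1140083 ] [0.57182934 0.09301983 0.14923365]
```

View pics/c10.png

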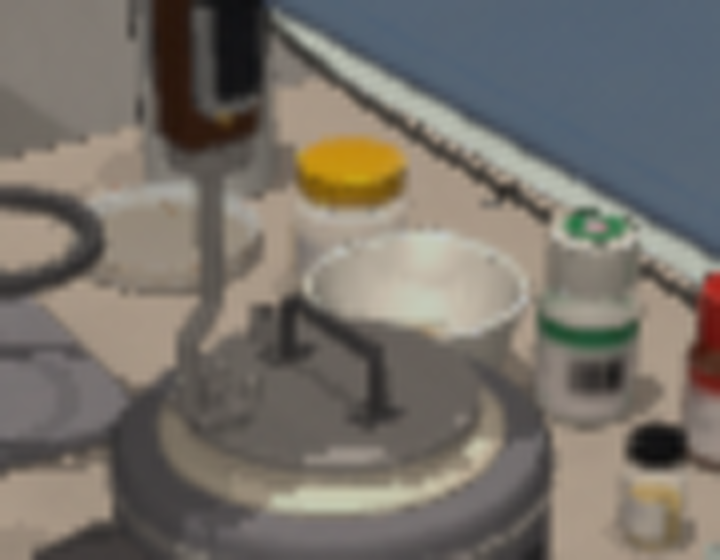

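```bash
python3 -m crank '[{"gripper":1,"tx":0,"ty":1,"tz":-5,"spin":0},{"gripper":1,"tx":0,"ty":0,"tz":-8,"spin":0},{"gripper":1,"tx":0,"ty":0,"tz":-8,"spin":0},{"gripper":1,"tx":0,"ty":0,"tz":-8,"spin":0},{"gripper":1,"tx":0,"ty":0,"tz":-5,"spin":0},{"gripper":1,"tx":0,"ty":0,"tz":0,"spin":0},{"gripper":1,"tx":0,"ty":0,"tz":0,"spin":0}]'
python3 - <<'E'
from m import *
im,d,K,T=shot("side","s6"); crop(im,270,360,150,220,8,"c11")
E
```

```text
time: 10.0
tcp_pos: [0.5635, 0.0679, 0.2312]
tool_rot: [-1.201, -1.221, 1.222]
force: [-0.2, 0.3, -1.6]
finger_gap: 0.0212
```

View pics/c11.png

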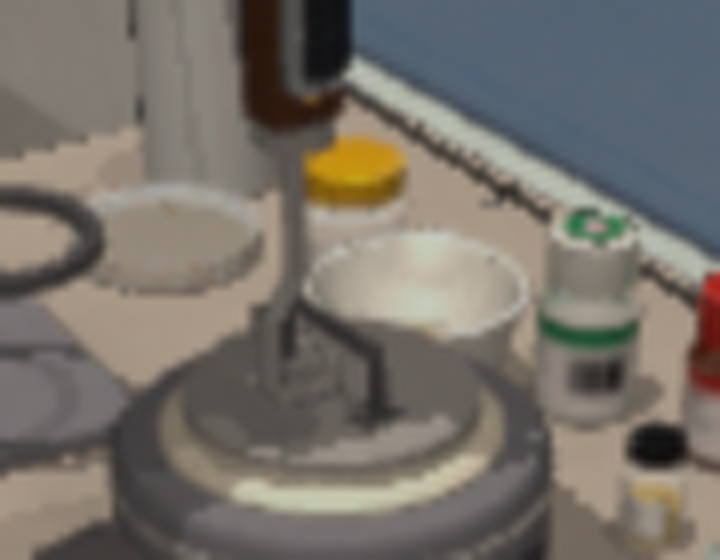

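```bash
python3 -m crank '[{"gripper":1,"tx":0,"ty":0,"tz":-5,"spin":0},{"gripper":1,"tx":0,"ty":0,"tz":-5,"spin":0},{"gripper":1,"tx":0,"ty":0,"tz":-4,"spin":0},{"gripper":1,"tx":0,"ty":0,"tz":0,"spin":0},{"gripper":1,"tx":0,"ty":0,"tz":0,"spin":0}]'; python3 -m crank '[{"gripper":1,"tx":0,"ty":-3,"tz":0,"spin":0},{"gripper":1,"tx":0,"ty":-3,"tz":0,"spin":0},{"gripper":1,"tx":0,"ty":-2,"tz":0,"spin":0},{"gripper":1,"tx":0,"ty":0,"tz":0,"spin":0},{"gripper":1,"tx":0,"ty":0,"tz":0,"spin":0}]'
python3 - <<'E'
from m import *
im,d,K,T=shot("side","s7"); crop(im,270,360,150,220,8,"c12")
E
```

```text
time: 10.68
tcp_pos: [0.5776, 0.0682, 0.2312]
tool_rot: [-1.201, -1.221, 1.222]
force: [0.3, 0.3, -1.8]
finger_gap: 0.0213
time: 11.3
tcp_pos: [0.5776, 0.0682, 0.2393]
tool_rot: [-1.201, -1.221, 1.221]
force: [-0.2, 0.2, -1.1]
finger_gap: 0.0213
```

View pics/c12.png

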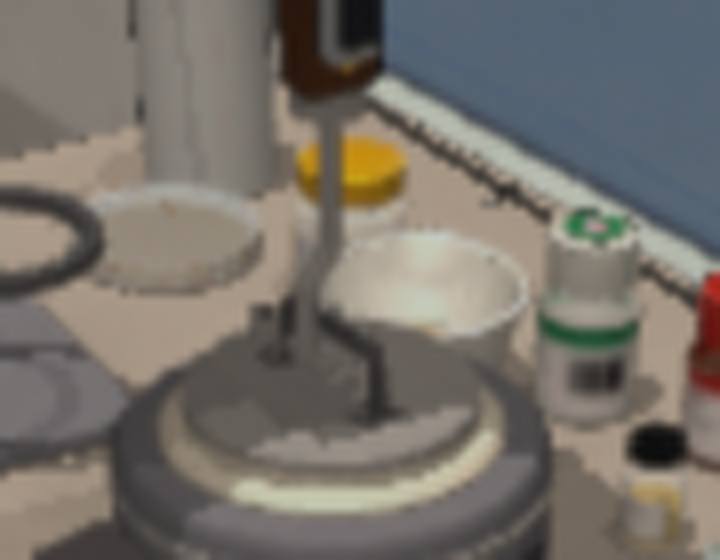

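```bash
python3 -m crank '[{"gripper":1,"tx":0,"ty":-2,"tz":0,"spin":0},{"gripper":1,"tx":0,"ty":-2,"tz":0,"spin":0},{"gripper":1,"tx":0,"ty":-2,"tz":0,"spin":0},{"gripper":1,"tx":0,"ty":-2,"tz":0,"spin":0},{"gripper":1,"tx":0,"ty":0,"tz":0,"spin":0},{"gripper":1,"tx":0,"ty":0,"tz":0,"spin":0}]'; python3 -c "
from cell import r
o=r.observe();print(o['force'],o['torque'])"
```

```text
time: 12.1
tcp_pos: [0.5775, 0.0682, 0.2471]
tool_rot: [-1.201, -1.221, 1.222]
force: [0.1, 0.2, -4.5]
finger_gap: 0.0214
[ 0.08094009  0.21309978 -4.50440143] [-0.01571102  0.03451219  0.02349013]
```

```bash
python3 -m crank '[{"gripper":1,"tx":0,"ty":-2,"tz":0,"spin":0},{"gripper":1,"tx":0,"ty":-4,"tz":0,"spin":0},{"gripper":1,"tx":0,"ty":-6,"tz":0,"spin":0},{"gripper":1,"tx":0,"ty":-7,"tz":0,"spin":0},{"gripper":1,"tx":0,"ty":-6,"tz":0,"spin":0},{"gripper":1,"tx":0,"ty":-4,"tz":0,"spin":0},{"gripper":1,"tx":0,"ty":-2,"tz":0,"spin":0},{"gripper":1,"tx":0,"ty":0,"tz":0,"spin":0}]'
python3 - <<'E'
from m import *
im,d,K,T=shot("side","s8"); crop(im,250,370,110,230,5,"c13")
from cell import r
o=r.observe();print(o['force'],o['torque'])
E
```

```text
time: 13.1
tcp_pos: [0.5776, 0.0682, 0.2784]
tool_rot: [-1.201, -1.221, 1.221]
force: [0.3, 0.1, -6.3]
finger_gap: 0.0214
[-0.35178885 -0.15200547 -4.23035874] [0.0369532  0.01570266 0.0107376 ]
```

View pics/c13.png

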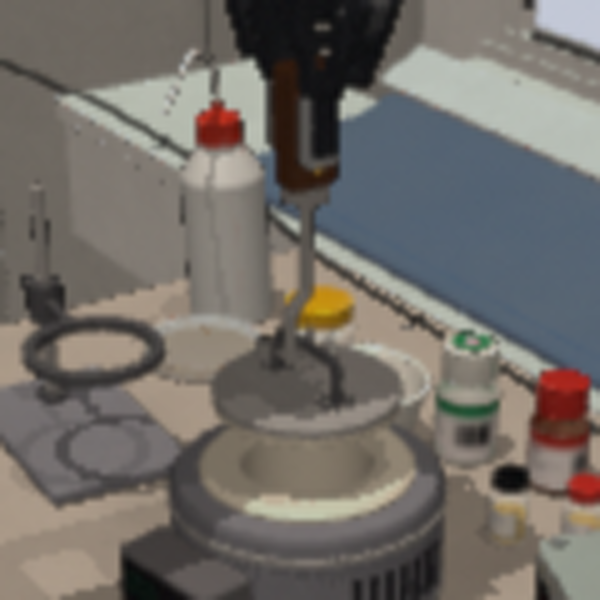

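```bash
cat > lid.py <<'E'
from m import *
def lid(P,c,z,tol=.006):
    q=sel(P,(c[0]-.065,c[0]+.065),(c[1]-.065,c[1]+.065),(z-tol,z+tol))
    A=np.c_[q[:,:2]-q[:,:2].mean(0),np.ones(len(q))]; 
    w=np.ones(len(q),bool)
    for _ in range(4):
        s=np.linalg.lstsq(A[w],q[w,2],rcond=None)[0]; w=np.abs(A@s-q[:,2])<.002
    q=q[w]
    cc=cv2.minEnclosingCircle((q[:,:2]*1000).astype(np.float32))
    return len(q),"slope",np.round(s[:2],3),"z",np.round(s[2]*1000,1),"circ",np.round(cc[0],1),round(cc[1],1)
E
python3 - <<'E'
from lid import *
shot("wrist","w8")
for n,z in (("side0",.112),("w2",.112),("s8",.148),("w8",.148)):
    im,d,K,T=load(n);P=cloud(d,K,T); print(n,lid(P,(.577,.067),z))
    q=sel(P,(.48,.66),(.2,.328),(.091,.1)); print("  ring",len(q),np.round(ringfit(q)*1000,1), np.median(q[:,2]))
from cell import r;print(r.observe()['tcp_pos'],r.observe()['force'])
E
```

```text
side0 (476, 'slope', array([0.001, 0.005]), 'z', np.float64(112.6), 'circ', array([580.8,  66. ]), 52.9)
  ring 141 [556.7 273.3  41.6] 0.09378378089875217
w2 (3885, 'slope', array([0.001, 0.   ]), 'z', np.float64(111.7), 'circ', array([577.1,  66.7]), 53.0)
  ring 1241 [552.4 274.2  41.1] 0.09330634714015912
s8 (459, 'slope', array([-0.   ,  0.004]), 'z', np.float64(148.0), 'circ', array([580.7,  65.4]), 53.6)
  ring 140 [556.6 273.3  41.2] 0.09402064838546143
w8 (6215, 'slope', array([-0.003,  0.004]), 'z', np.float64(147.0), 'circ', array([577.3,  66.8]), 52.8)
  ring 1813 [552.9 274.   41.1] 0.0933839580880807
[0.57748902 0.06812183 0.27799957] [-0.15781539 -0.3247245  -5.24515135]
```

View pics/w8.png

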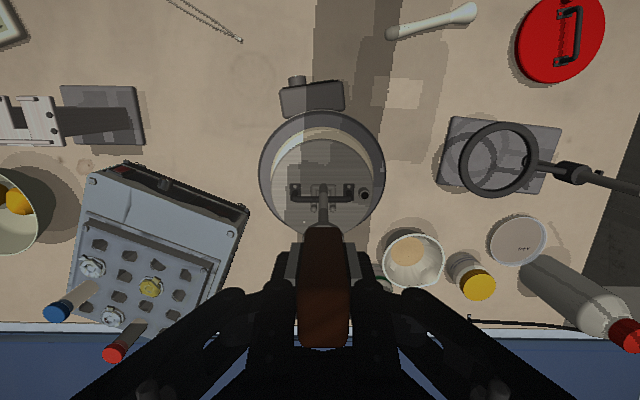

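```bash
python3 -m crank '[{"gripper":1,"tx":5,"ty":0,"tz":0,"spin":0},{"gripper":1,"tx":12,"ty":0,"tz":1,"spin":0},{"gripper":1,"tx":20,"ty":0,"tz":2,"spin":0},{"gripper":1,"tx":27,"ty":0,"tz":3,"spin":0},{"gripper":1,"tx":30,"ty":0,"tz":4,"spin":0},{"gripper":1,"tx":30,"ty":0,"tz":4,"spin":0},{"gripper":1,"tx":27,"ty":0,"tz":3,"spin":0},{"gripper":1,"tx":20,"ty":0,"tz":2,"spin":0}]'; python3 -m crank '[{"gripper":1,"tx":16,"ty":0,"tz":1,"spin":0},{"gripper":1,"tx":10,"ty":0,"tz":1,"spin":0},{"gripper":1,"tx":6,"ty":0,"tz":0,"spin":0},{"gripper":1,"tx":3,"ty":0,"tz":0,"spin":0},{"gripper":1,"tx":1.5,"ty":0,"tz":0,"spin":0},{"gripper":1,"tx":0,"ty":0,"tz":0,"spin":0},{"gripper":1,"tx":0,"ty":0,"tz":0,"spin":0},{"gripper":1,"tx":0,"ty":0,"tz":0,"spin":0}]'
python3 - <<'E'
from lid import *
shot("wrist","w9");shot("side","s9")
for n,z in (("s9",.148),("w9",.148)):
    im,d,K,T=load(n);P=cloud(d,K,T); print(n,lid(P,(.553,.275),z))
    q=sel(P,(.48,.66),(.2,.328),(.091,.1)); print("  ring",len(q),np.round(ringfit(q)*1000,1), np.median(q[:,2]))
    if n=="s9": crop(im,220,340,100,220,5,"c14")
    else: crop(im,230,420,140,270,4,"c15")
from cell import r;print(r.observe()['tcp_pos'],r.observe()['force'])
E
```

```text
time: 14.2
tcp_pos: [0.555, 0.2412, 0.2783]
tool_rot: [-1.2, -1.223, 1.222]
force: [-0.2, -0.4, -4.8]
finger_gap: 0.0215
time: 15.2
tcp_pos: [0.5532, 0.2751, 0.2783]
tool_rot: [-1.201, -1.221, 1.221]
force: [0.3, 0.5, -5.0]
finger_gap: 0.0213
s9 (320, 'slope', array([0.002, 0.005]), 'z', np.float64(148.0), 'circ', array([557.2, 272.7]), 54.6)
  ring 135 [556.5 272.2  40.7] 0.0939064822550364
w9 (6206, 'slope', array([-0.   ,  0.004]), 'z', np.float64(147.2), 'circ', array([553.2, 273.7]), 52.8)
  ring 0 [555. 280.  41.] nan
[0.5532323  0.27515956 0.27837351] [-0.57800448 -0.21335306 -4.96813936]
  return _methods._mean(a, axis=axis, dtype=dtype,
  ret = ret.dtype.type(ret / rcount)
```

View pics/c14.png

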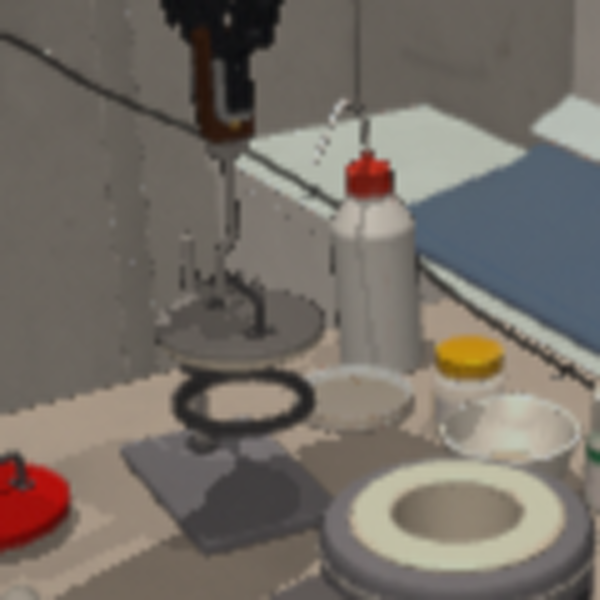

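View pics/c15.png

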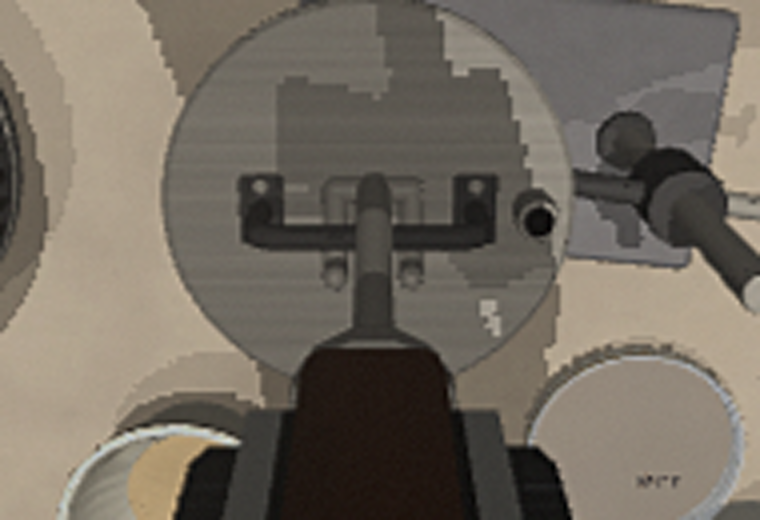

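```bash
python3 -m crank '[{"gripper":1,"tx":0.4,"ty":3,"tz":0.4,"spin":0},{"gripper":1,"tx":0,"ty":5,"tz":0,"spin":0},{"gripper":1,"tx":0,"ty":6,"tz":0,"spin":0},{"gripper":1,"tx":0,"ty":6,"tz":0,"spin":0},{"gripper":1,"tx":0,"ty":5,"tz":0,"spin":0},{"gripper":1,"tx":0,"ty":3,"tz":0,"spin":0},{"gripper":1,"tx":0,"ty":1,"tz":0,"spin":0},{"gripper":1,"tx":0,"ty":0,"tz":0,"spin":0}]';  python3 -m crank '[{"gripper":1,"tx":0,"ty":0.5,"tz":0,"spin":0},{"gripper":1,"tx":0,"ty":1,"tz":0,"spin":0},{"gripper":1,"tx":0,"ty":1,"tz":0,"spin":0},{"gripper":1,"tx":0,"ty":0,"tz":0,"spin":0}]'
```

```text
time: 16.3
tcp_pos: [0.5529, 0.2757, 0.2495]
tool_rot: [-1.201, -1.222, 1.221]
force: [-0.9, -0.8, -5.7]
finger_gap: 0.0213
time: 16.8
tcp_pos: [0.5527, 0.2756, 0.2467]
tool_rot: [-1.201, -1.221, 1.222]
force: [-0.4, 0.1, -4.1]
finger_gap: 0.0216
```

```bash
python3 -m crank '[{"gripper":1,"tx":0,"ty":1,"tz":0,"spin":0},{"gripper":1,"tx":0,"ty":1,"tz":0,"spin":0},{"gripper":1,"tx":0,"ty":0,"tz":0,"spin":0}]'; python3 -c "
from cell import r
o=r.observe();print(o['force'],o['torque'])"
```

```text
time: 17.18
tcp_pos: [0.5527, 0.2756, 0.2447]
tool_rot: [-1.201, -1.221, 1.222]
force: [0.7, -0.3, -4.5]
finger_gap: 0.0215
[ 0.65892369 -0.27047934 -4.50468081] [0.02839915 0.02086793 0.00106044]
```

```bash
for i in 1 2; do python3 -m crank '[{"gripper":1,"tx":0,"ty":1,"tz":0,"spin":0},{"gripper":1,"tx":0,"ty":1,"tz":0,"spin":0},{"gripper":1,"tx":0,"ty":1,"tz":0,"spin":0},{"gripper":1,"tx":0,"ty":0,"tz":0,"spin":0},{"gripper":1,"tx":0,"ty":0,"tz":0,"spin":0}]' | egrep "tcp|force"; done
python3 - <<'E'
from lid import *
im,d,K,T=shot("wrist","w10");P=cloud(d,K,T); print(lid(P,(.553,.275),.112))
im,d,K,T=shot("side","s10"); crop(im,220,340,100,220,5,"c16")
E
```

```text
tcp_pos: [0.5528, 0.2757, 0.2419]
force: [0.1, -0.6, -4.8]
tcp_pos: [0.5528, 0.2757, 0.2388]
force: [-0.2, -0.0, -5.0]
(6144, 'slope', array([0.001, 0.004]), 'z', np.float64(107.7), 'circ', array([552.7, 274.3]), 52.7)
```

View pics/c16.png

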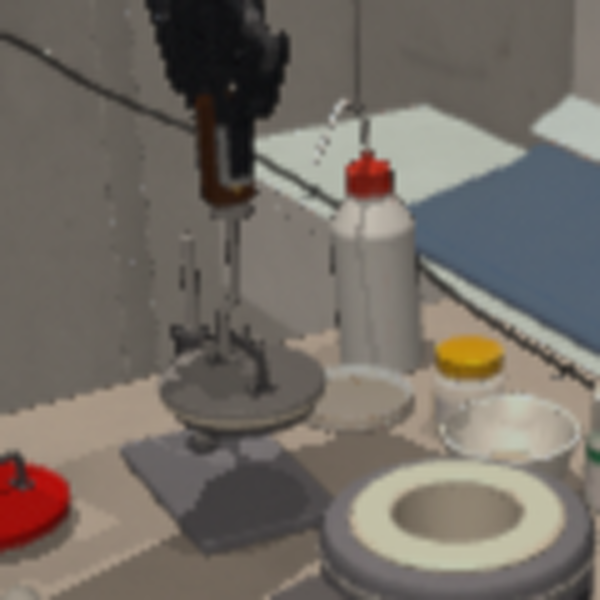

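```bash
for i in 1 2; do python3 -m crank '[{"gripper":1,"tx":0,"ty":1,"tz":0,"spin":0},{"gripper":1,"tx":0,"ty":1,"tz":0,"spin":0},{"gripper":1,"tx":0,"ty":0,"tz":0,"spin":0},{"gripper":1,"tx":0,"ty":0,"tz":0,"spin":0}]' | egrep "tcp|force"; done
python3 - <<'E'
from lid import *
im,d,K,T=shot("wrist","w11");P=cloud(d,K,T); print(lid(P,(.553,.275),.106))
E
```

```text
tcp_pos: [0.5528, 0.2757, 0.2368]
force: [-0.1, 0.1, -5.2]
tcp_pos: [0.553, 0.2757, 0.2353]
force: [-0.4, 0.7, -1.0]
(6274, 'slope', array([ 0.001, -0.   ]), 'z', np.float64(105.6), 'circ', array([552.8, 274.3]), 52.8)
```

```bash
python3 -m crank '[{"gripper":1,"tx":0,"ty":2,"tz":0,"spin":0},{"gripper":1,"tx":0,"ty":3,"tz":0,"spin":0},{"gripper":1,"tx":0,"ty":3,"tz":0,"spin":0},{"gripper":1,"tx":0,"ty":1.5,"tz":0,"spin":0},{"gripper":1,"tx":0,"ty":1,"tz":0,"spin":0},{"gripper":1,"tx":0,"ty":0,"tz":0,"spin":0},{"gripper":1,"tx":0,"ty":0,"tz":0,"spin":0}]'
python3 - <<'E'
from lid import *
im,d,K,T=shot("side","s12"); crop(im,230,330,130,210,7,"c17"); P=cloud(d,K,T); print(lid(P,(.556,.273),.106))
from cell import r;print(r.observe()['tcp_pos'],r.observe()['force'])
E
```

```text
time: 20.45
tcp_pos: [0.5529, 0.2757, 0.2245]
tool_rot: [-1.201, -1.222, 1.221]
force: [0.1, -0.5, -2.2]
finger_gap: 0.021
(308, 'slope', array([-0.003,  0.004]), 'z', np.float64(106.3), 'circ', array([556.4, 272.2]), 53.4)
[0.55286319 0.27569556 0.22444703] [-0.61676015  0.53806295 -1.7045772 ]
```

View pics/c17.png

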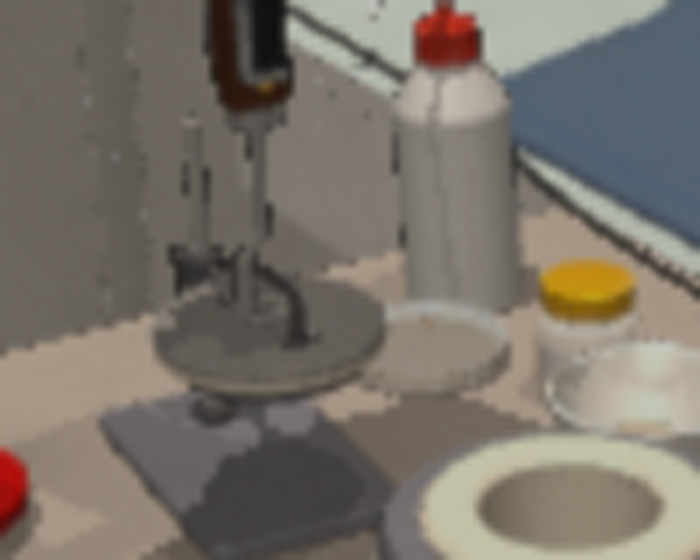

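Lid flat and unloaded. Back the hook out gently.

```bash
python3 -m crank '[{"gripper":1,"tx":0,"ty":0,"tz":3,"spin":0},{"gripper":1,"tx":0,"ty":0,"tz":4,"spin":0},{"gripper":1,"tx":0,"ty":0,"tz":5,"spin":0},{"gripper":1,"tx":0,"ty":0,"tz":6,"spin":0},{"gripper":1,"tx":0,"ty":0,"tz":6,"spin":0},{"gripper":1,"tx":0,"ty":0,"tz":0,"spin":0}]'; python3 -m crank '[{"gripper":1,"tx":0,"ty":0,"tz":10,"spin":0},{"gripper":1,"tx":0,"ty":0,"tz":14,"spin":0},{"gripper":1,"tx":0,"ty":0,"tz":8,"spin":0},{"gripper":1,"tx":0,"ty":0,"tz":0,"spin":0},{"gripper":1,"tx":0,"ty":-10,"tz":0,"spin":0},{"gripper":1,"tx":0,"ty":-25,"tz":0,"spin":0},{"gripper":1,"tx":0,"ty":-25,"tz":0,"spin":0},{"gripper":1,"tx":0,"ty":-10,"tz":0,"spin":0}]'
python3 - <<'E'
from lid import *
im,d,K,T=shot("wrist","w13");P=cloud(d,K,T); print(lid(P,(.553,.275),.106))
E
```

```text
time: 21.25
tcp_pos: [0.5283, 0.2754, 0.2244]
tool_rot: [-1.201, -1.222, 1.222]
force: [-0.3, 0.2, -1.4]
finger_gap: 0.0214
time: 22.25
tcp_pos: [0.498, 0.275, 0.2972]
tool_rot: [-1.204, -1.225, 1.218]
force: [-0.1, -0.3, -1.6]
finger_gap: 0.0213
(2636, 'slope', array([ 0.002, -0.   ]), 'z', np.float64(105.5), 'circ', array([552.3, 274.3]), 52.9)
```

View pics/w13.png

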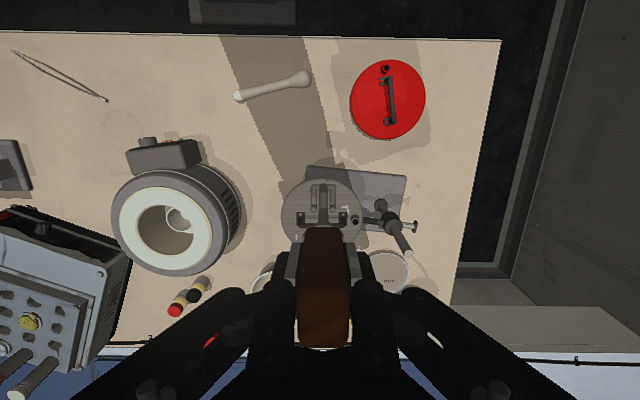

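```bash
python3 -m crank '[{"gripper":1,"tx":-20,"ty":0,"tz":6,"spin":0},{"gripper":1,"tx":-45,"ty":0,"tz":6,"spin":0},{"gripper":1,"tx":-60,"ty":0,"tz":7,"spin":0},{"gripper":1,"tx":-60,"ty":0,"tz":7,"spin":0},{"gripper":1,"tx":-60,"ty":0,"tz":7,"spin":0},{"gripper":1,"tx":-60,"ty":0,"tz":7,"spin":0},{"gripper":1,"tx":-60,"ty":0,"tz":7,"spin":0},{"gripper":1,"tx":-60,"ty":0,"tz":7,"spin":0}]'; python3 -m crank '[{"gripper":1,"tx":-50,"ty":0,"tz":7,"spin":0},{"gripper":1,"tx":-30,"ty":0,"tz":5,"spin":0},{"gripper":1,"tx":-14,"ty":15,"tz":0,"spin":0},{"gripper":1,"tx":0,"ty":35,"tz":0,"spin":0},{"gripper":1,"tx":0,"ty":35,"tz":0,"spin":0},{"gripper":1,"tx":0,"ty":25,"tz":0,"spin":0},{"gripper":1,"tx":0,"ty":0,"tz":0,"spin":0},{"gripper":1,"tx":0,"ty":0,"tz":0,"spin":0}]'
```

```text
time: 23.3
tcp_pos: [0.448, -0.1531, 0.293]
tool_rot: [-1.2, -1.22, 1.221]
force: [0.1, -1.0, -1.2]
finger_gap: 0.0213
time: 24.3
tcp_pos: [0.4396, -0.2451, 0.1847]
tool_rot: [-1.201, -1.222, 1.222]
force: [-0.0, 0.4, -1.0]
finger_gap: 0.0215
```

```bash
python3 -m crank '[{"gripper":1,"tx":0.3,"ty":12,"tz":0,"spin":0},{"gripper":1,"tx":0,"ty":9,"tz":0,"spin":0},{"gripper":1,"tx":0,"ty":3,"tz":0,"spin":0},{"gripper":1,"tx":0,"ty":0,"tz":0,"spin":0},{"gripper":1,"tx":0,"ty":0,"tz":0,"spin":0},{"gripper":1,"tx":0,"ty":0,"tz":0,"spin":0}]'
python3 - <<'E'
from lid import *
im,d,K,T=shot("side","s14"); crop(im,310,420,200,330,5,"c18")
from cell import r;print(r.observe()['tcp_pos'])
E
```

```text
time: 25.05
tcp_pos: [0.4396, -0.2452, 0.1607]
tool_rot: [-1.202, -1.222, 1.221]
force: [0.5, 0.8, -2.0]
finger_gap: 0.0215
[ 0.43957279 -0.24514622  0.16066835]
```

View pics/c18.png

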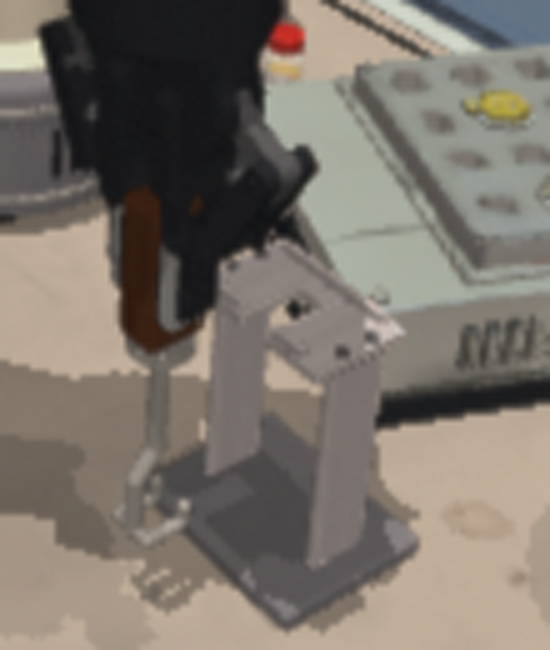

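```bash
python3 -m crank '[{"gripper":1,"tx":0.3,"ty":0,"tz":-6,"spin":0},{"gripper":1,"tx":0,"ty":0,"tz":-12,"spin":0},{"gripper":1,"tx":0,"ty":0,"tz":-16,"spin":0},{"gripper":1,"tx":0,"ty":0,"tz":-16,"spin":0},{"gripper":1,"tx":0,"ty":0,"tz":-13,"spin":0},{"gripper":1,"tx":0,"ty":0,"tz":-8,"spin":0},{"gripper":1,"tx":0,"ty":0,"tz":-3,"spin":0},{"gripper":1,"tx":0,"ty":0,"tz":0,"spin":0}]'; python3 -m crank '[{"gripper":1,"tx":0,"ty":0,"tz":0,"spin":0},{"gripper":1,"tx":0,"ty":0,"tz":0,"spin":0},{"gripper":1,"tx":0,"ty":0,"tz":0,"spin":0}]'
```

```text
time: 26.1
tcp_pos: [0.5133, -0.2434, 0.1602]
tool_rot: [-1.201, -1.221, 1.222]
force: [-0.6, -0.7, -1.5]
finger_gap: 0.0217
time: 26.48
tcp_pos: [0.5132, -0.2435, 0.1604]
tool_rot: [-1.201, -1.221, 1.221]
force: [-0.0, -0.1, -1.9]
finger_gap: 0.0213
```

```bash
python3 -m crank '[{"gripper":1,"tx":0,"ty":2,"tz":-0.6,"spin":0},{"gripper":1,"tx":0,"ty":3,"tz":0,"spin":0},{"gripper":1,"tx":0,"ty":3,"tz":0,"spin":0},{"gripper":1,"tx":0,"ty":2,"tz":0,"spin":0},{"gripper":1,"tx":0,"ty":1.5,"tz":0,"spin":0},{"gripper":1,"tx":0,"ty":1,"tz":0,"spin":0},{"gripper":1,"tx":0,"ty":0,"tz":0,"spin":0},{"gripper":1,"tx":0,"ty":0,"tz":0,"spin":0}]'; python3 -m crank '[{"gripper":1,"tx":0,"ty":0.5,"tz":0,"spin":0},{"gripper":1,"tx":0,"ty":0,"tz":0,"spin":0},{"gripper":1,"tx":0,"ty":0,"tz":0,"spin":0}]'
```

```text
time: 27.48
tcp_pos: [0.5141, -0.2435, 0.148]
tool_rot: [-1.202, -1.221, 1.221]
force: [-0.2, -1.2, -1.6]
finger_gap: 0.0213
time: 27.85
tcp_pos: [0.5141, -0.2435, 0.1475]
tool_rot: [-1.202, -1.221, 1.221]
force: [0.2, 0.1, -0.8]
finger_gap: 0.0211
```

Collar is touching down at the same height as before. Lower 0.5 mm more, then check and release.

```bash
python3 -m crank '[{"gripper":1,"tx":0,"ty":0.5,"tz":0,"spin":0},{"gripper":1,"tx":0,"ty":0,"tz":0,"spin":0},{"gripper":1,"tx":0,"ty":0,"tz":0,"spin":0}]'; python3 -m crank '[{"gripper":-1,"tx":0,"ty":0,"tz":0,"spin":0},{"gripper":-1,"tx":0,"ty":0,"tz":0,"spin":0},{"gripper":-1,"tx":0,"ty":0,"tz":0,"spin":0},{"gripper":-1,"tx":0,"ty":0,"tz":0,"spin":0},{"gripper":-1,"tx":0,"ty":0,"tz":0,"spin":0},{"gripper":-1,"tx":0,"ty":0,"tz":0,"spin":0}]';python3 - <<'E'
from lid import *
im,d,K,T=shot("side","s15"); crop(im,310,420,190,330,4,"c19")
E
```

```text
time: 28.22
tcp_pos: [0.5141, -0.2435, 0.1475]
tool_rot: [-1.202, -1.221, 1.222]
force: [-1.2, 1.1, 4.5]
finger_gap: 0.0213
time: 28.98
tcp_pos: [0.514, -0.2435, 0.1468]
tool_rot: [-1.201, -1.221, 1.221]
force: [-0.1, 0.7, 0.8]
finger_gap: 0.0854
```

View pics/c19.png

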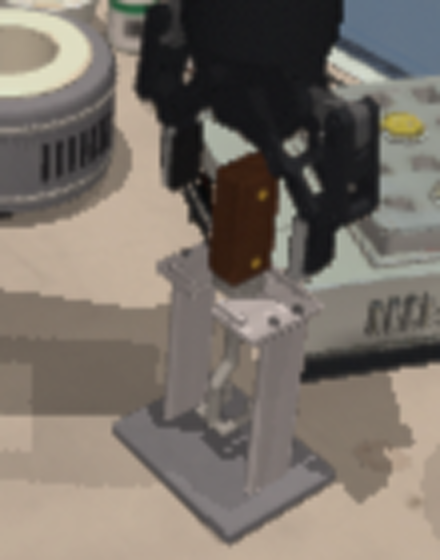

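Lifter hangs upright and the fingers are open and clear of it. Retreat upward and check everything.

```bash
python3 -m crank '[{"gripper":-1,"tx":0,"ty":-8,"tz":0,"spin":0},{"gripper":-1,"tx":0,"ty":-25,"tz":0,"spin":0},{"gripper":-1,"tx":0,"ty":-40,"tz":0,"spin":0},{"gripper":-1,"tx":0,"ty":-40,"tz":0,"spin":0},{"gripper":-1,"tx":0,"ty":-30,"tz":0,"spin":0},{"gripper":-1,"tx":0,"ty":-10,"tz":0,"spin":0},{"gripper":-1,"tx":0,"ty":0,"tz":0,"spin":0},{"gripper":-1,"tx":0,"ty":0,"tz":0,"spin":0}]';python3 -m crank '[{"gripper":-1,"tx":0,"ty":0,"tz":30,"spin":0},{"gripper":-1,"tx":0,"ty":0,"tz":0,"spin":0},{"gripper":-1,"tx":0,"ty":0,"tz":0,"spin":0},{"gripper":-1,"tx":0,"ty":0,"tz":0,"spin":0}]'; python3 - <<'E'
from lid import *
for c in("side","top"): shot(c,c+"9")
for n in ("side0","side9","top0","top9"):
    im,d,K,T=load(n);P=cloud(d,K,T)
    for nm,zr in (("handle",(.19,.205)),("hbody",(.14,.185))):
        q=sel(P,(.47,.56),(-.29,-.2),zr)
        if len(q)>10: rc=cv2.minAreaRect((q[:,:2]*1000).astype(np.float32)); print(n,nm,len(q),np.round(rc[0],1),np.round(rc[1],1),round(rc[2],1),np.round(np.median(q[:,2]),4))
    if n.endswith("9"): print(n,lid(P,(.555,.273),.106))
im0=load("side0")[0];im=load("side9")[0]; crop(im,300,420,190,330,4,"c20")
E
```

```text
time: 30.02
tcp_pos: [0.5133, -0.243, 0.2978]
tool_rot: [-1.198, -1.22, 1.221]
force: [0.7, 0.5, 0.4]
finger_gap: 0.0854
time: 30.52
tcp_pos: [0.4844, -0.2439, 0.2994]
tool_rot: [-1.201, -1.222, 1.221]
force: [0.9, -0.7, -0.2]
finger_gap: 0.0858
side0 handle 136 [ 515.7 -244.9] [20.8 29.3] 86.0 0.1975
side0 hbody 295 [ 512.6 -250.4] [17.9 34.1] 57.5 0.1631
side9 handle 135 [ 516.7 -244.4] [31.2 21.7] 4.3 0.1973
side9 hbody 299 [ 512.5 -249.9] [18.5 33.7] 53.9 0.163
side9 (332, 'slope', array([0.004, 0.   ]), 'z', np.float64(106.4), 'circ', array([556.2, 272.9]), 53.6)
top0 handle 97 [ 514.8 -242.6] [20.9 29.4] 87.9 0.197
top0 hbody 52 [ 510.9 -236.4] [33.3 15.4] 31.9 0.1643
top9 (542, 'slope', array([-0.002, -0.003]), 'z', np.float64(105.5), 'circ', array([553.3, 273.4]), 52.8)
```

View pics/side9.png

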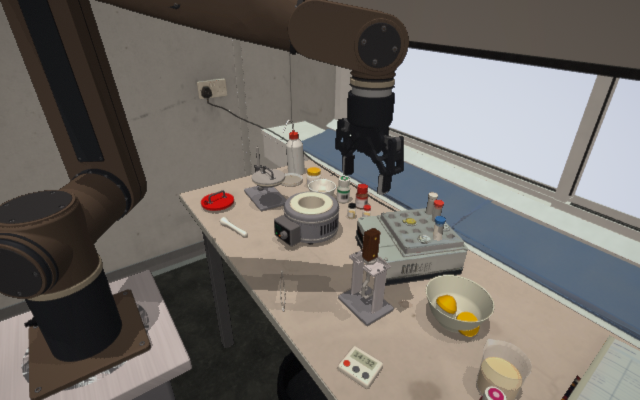

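View pics/top9.png

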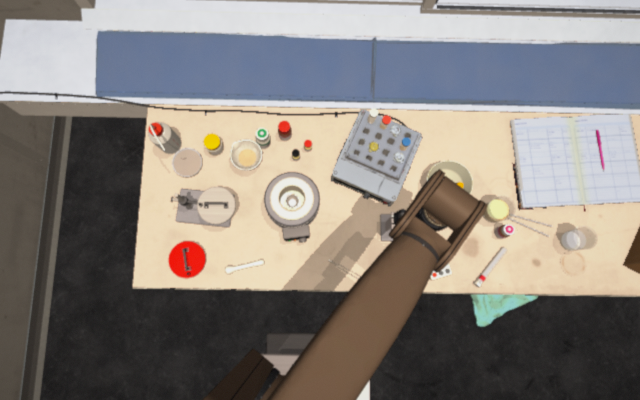

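The lid lies flat in the ring around (215,205) in the top view. The lifter hangs at its original pose around (370,245) in the side view, and the bystanders haven't moved. Handing in.

```bash
python3 -c "
from cell import r
print(r.close_job(), r.observe()['time'])"
```

```text
the job is handed in; nothing more can be done
the job is handed in; nothing more can be done
```

The job is handed in, finished at about 30.5 s of the 72 s allowed. The lid lies in the cooling ring and the lifter hangs back in its stand; the hand-in gives no verdict.

**What I did:** I took the lifter out of its stand, hooked the loop, and lifted the lid off level. Using camera positions of the lid and ring, I carried it over the ring and lowered it in 1 mm steps. Once the plug was in and the load came off, I backed the hook out and hung the lifter back up. I did not feel for the ring's middle by touch: the camera estimate was good enough that the plug went in with the load unchanged until the flange seated.

**Last checks:**
- **Lid:** the top and side views show it flat, with a slope of at most about 0.004 rad. Its top sits at about 105.5–106.4 mm, which fits a plug fully down in a ring whose face I measured at about 93.4 mm. The last wrist view, from just after I backed the hook out, put its centre within 1 mm of the measured ring centre.
- **Lifter:** it hangs upright with its handle within about 1 mm of where it started. The collar touched down at the same height at which I had gripped it.
- **Bystanders:** the pictures show no shift in them. The final top view hid the timer and lifter partly behind the arm, so I judged those from the side view.

**Disagreements:** the side camera reads about 3 mm farther in x than the wrist camera, within what I expected, so I relied on differences within a single camera. Pressing the collar down the last 0.5 mm before release gave a brief upward reading of 4.5 N on the tool.

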